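# Send the sample cup to its reading position

### The job

There are two sample readers on the table, each with a sprung shuttle; on the one whose shuttle carries the round sample cup, push the shuttle by its upright tab all the way in to its end stop, then let it go so that its spring brings it back and it catches on the stop pin at the half-way reading position. Only push: do not touch the cup or the stop pin, grasp and lift nothing, and leave the other reader's shuttle with its square vial and the things around where they are.

Things in the scene. Friction and masses are not known exactly. Their poses are not given: they have to be found in the camera images.
- reader_a: The reader to use: grey block 230 x 116 mm, 30 mm high, fixed. Origin at its underside, x axis = the way its shuttle is pushed (away from the robot, yaw within 0.35 rad), z up; it spans x -125 to +105 mm. On it: black sensor blocks (x -53 to -27, |y| 42 to 56, top 75 mm high) and a steel bridge (x 15 to 35, |y| to 50, top 92 mm high) with the stop pin. Stands left or right.
- shuttle_a (a joint): Travel of reader_a's shuttle along the reader's +x, m: 0 = out (start), about 0.030 = caught on the stop pin (reading position), 0.050 = end stop. The spring pushes back with 3.6 N at 0, 9.6 N at 0.050; damping 60 N per m/s; passing the pin adds 1 to 4 N. Pushed past about 0.035, the pin drops behind its tooth and it returns only to 0.030; pushed less, to 0.
- tab_a (a point): Push here: centre of the outer (-x) face of the shuttle's upright aluminium tab, 75 mm above the table; moves with the shuttle, axes as reader_a's (push +x). Tab: 40 mm wide (y), 12 mm thick, never touched behind, top 90 mm high, foot on the shuttle's plate (31 to 43 mm high). The reader's block (30 mm high) reaches 10 mm out before the tab's face at the start.
- well_a (a point): Floor centre of the shuttle's black round well (outer radius 28 mm, inner 23 mm, 12 mm deep), 45 mm behind the tab's pushed face along +x, 43 mm above the table. Moves with the shuttle.
- cup_center (a point): Centre, half-way up, of the clear round sample cup with white lid (48 mm wide, 43 mm tall) standing loose in the well of reader_a; its lid's top is 86 mm above the table. Not to be touched.
- pin_a (a joint): Height of reader_a's stop pin, m: 0 = down (sprung down), about 0.011 while the shuttle's tooth passes below it. It works by itself.
- knob_a (a point): Top of the stop pin's black knob (18 mm wide), on the bridge, 114.5 mm above the table with the pin down. Not to be touched.
- reader_b: The other reader, like reader_a in all but its well, which is square and holds the square vial. Its axes are as reader_a's. To be left alone. Same size as the other reader; fixed to the table, its place and yaw vary.
- shuttle_b (a joint): Travel of the other reader's shuttle, m; 0 = out, where it must stay.
- vial_center (a point): Centre of the square vial with white lid (34 x 34 x 45 mm) standing loose in the well of reader_b.
- cup_near_center (a point): Centre of a loose lidded cup like the sample cup (48 mm wide, 43 mm tall), standing on the table between the readers, nearer the robot.
- cup_far_center (a point): The same for another such cup between the readers, farther from the robot.
- apple: Red apple, 76 mm wide, 68 mm tall, to the robot's left. Origin at its underside.
- bottle: Clear bottle, 62 mm wide, 190 mm tall, to the robot's right. Origin at its underside.
- scale: Flat black pocket scale, 75 x 125 x 18 mm, to the left. Origin at its underside.
- carton: Closed pale carton, 90 x 120 x 55 mm, to the right. Origin at its underside.
- marker: Black marker pen, 130 mm long, 12 mm thick, lying between the readers, nearest the robot, along its x axis. Origin at its underside.
Things that resemble listed ones, but are neither listed nor needed, are in the scene too. What is shaped like the part that bears cup_center but blue or purple is not meant.

How it is judged:
By the outcome, as a careful person would: the job done as asked, in the order asked, and still so for the second after the job is handed in, with the robot touching nothing.
It also fails if it takes over 35 s, if anything falls off the work surface, if the arm or the gripper's body presses on something with over 40 N, if the wrist force passes 120 N, or if a joint passes its speed limit or range.

### The arm

A 6-joint arm with a two-finger parallel gripper is mounted at the origin on the work surface. World frame = base frame: x ahead of the robot, y to its left, z up, the work surface at z = 0. Lengths are in m, angles in rad, forces in N, time in s.
With the tool pointing down it reaches from about 0.35 to 0.775 m from the base axis. Payload 5.5 kg.
Tool frame: the origin (TCP) lies on the centre line of the jaws, within the pads' length; the fingertips stand 11 mm ahead of it and the grasp point (between the pads) lies 8 mm behind it (env.nose_length is the distance from the TCP to the fingertips, in m); x points along the fingers, z is the direction in which the jaws open and shut, and the axes are right-handed (so a half turn about x gives the same grasp; the last joint's range is limited). The gripper opens to 85 mm and grips with 20 to 120 N. Pads are 22 mm wide; open, the fingers measure 114 mm over their backs; the gripper's body (76 mm by 85 mm) begins 54 mm behind the grasp point. The pads swing forward as they close: fully open they stand 13 mm farther back than shut.
Start: joints at [1.143, 0.313, 0.046, 1.304, 0, 1.431], TCP at [0.163, 0.551, 0.215] pointing down, gripper open.
Joint ranges: [-2.76, 2.76], [-0.86, 1.69], [-1.03, 1.26], [-2.2, 2.34], [-1.47, 1.5], [-3.14, 3.14]. Speed limits (rad/s): [2.57, 2.57, 3.14, 3.14, 3.14, 3.14].

### API

Orientations are given as a unit quaternion [w, x, y, z].
In Python, from workcell import env gives the robot as it stands. The module is installed in compiled form; this text tells all that it offers.
- The arm moves only by the tool step_arm, never from a script. Its argument "moves" is a list that holds one entry, the list of rows, each a list of 7 numbers: the turn, a rotation vector about the tool's x, y, z in rad, then the shift along the tool's x, y, z in m, then the opening, from 0 (shut) to 1 (fully open). In form: [[[rx, ry, rz, tx, ty, tz, grip], ...]]. A call has 1 to 12 rows; each row is the pose to reach, as a shift and turn from the pose measured when the call began, along the tool's axes at that moment; what a row does not reach only later rows make up. A row lasts 1/10 s, in which the tool goes at most 50 mm and 8.59 degrees, less where a joint would pass 70% of its speed; a pose out of reach is approached as far as the arm can. A call with a gripper value outside its range is refused whole. The fingers move at their own pace and stop on an object; "force" is the grip in N (left out, the last holds). Time passes only in rows, so rows that repeat a pose let the fingers close. It gives the time, the measured TCP pose, the force and the opening at its end, in the units of the state.
- env.get_state(): the state, without advancing time (a new reading comes with each control period).
- env.read_camera(name): name is "side" or "top" or "wrist"; returns (picture, depth): 420x560x3 uint8, red, green, blue; 420x560 float32, m along the optical axis (not along the pixel's ray), 0 where there is no reading.
- env.get_calibration(name): a dict with "mtx" (3x3 intrinsics, pixels), "camera_from_world" (4x4, takes a point from world to camera coordinates); the wrist camera has in their place "T_tool_cam" (4x4, takes a point from camera to tool coordinates, whose origin is the TCP and whose axes are the tool frame's). Camera axes: x right, y down, z forward; pixel columns grow to the right and rows downward; lengths in m; the calibration is good to about 2 mm. A picture is of the moment at which its call begins: read the wrist's pose just before it. get_calibration takes no time and is no camera call.
- env.hand_in(): hands the job in, once; it reports no verdict.
Trained networks look in the newest picture that a camera, given by its name, has taken for a name from the list of things; names that differ only in an ending like _2 or _b are one class to them, and where a whole thing is asked for, a point or a joint stands for the part that bears it (a point fixed in the world has none). Each returns a list of dicts, best first, with "confidence" (0 to 1); they miss things now and then, are a little off and sometimes report something else, mostly with a low value. They report only what shows in the picture. A call takes as long as a camera call. They do not tell look-alikes from the thing itself.
- env.boxes_of(camera, thing): "uv" ([column, row] in pixels, amid what is visible of it).
- env.silhouettes(camera, thing): "mask" (420x560 bool, what is visible of it) and "uv" ([column, row] in pixels, amid what is visible of it).
The state is a dict: "clock": time; "joint_pos": joint angles; "qvel": joint speeds; "tau": joint torques, N m; "tcp_pos": TCP position; "orientation": TCP orientation; "wrist_force": force on the tool from outside, world axes, zero at the start; "ft_torque": the same for the moment, N m; "finger_gap": finger opening in m.
Only numpy, scipy, OpenCV 4.12 (cv2) and the standard library are available. Lean on these libraries where they do the work, as an engineer would, in place of code of your own. Each camera call takes 0.05 s, during which the arm holds its last target.

## Working session

There is one attempt and no reset: what is moved stays moved. The work goes in short steps, Python scripts to look and compute and a tool call to move; the robot and the scene stay as the last step left them, time stands still between calls to the robot, and variables do not carry over. Pictures are saved under pics/ and viewed, and the job is handed in when it is done.

Besides the shell and the picture viewer there is one more tool, called after "Call:" by a JSON object that holds its "name" and its "arguments", one argument or row to a line. step_arm: Moves the arm, as the interface text tells. Its arguments: {"type":"object","properties":{"moves":{"type":"array","items":{"type":"array","items":{"type":"array","items":{"type":"number"}}}},"force":{"type":"number"}},"required":["moves"]}

```bash
mkdir -p pics; ls
python3 - <<'E'
from workcell import env
import cv2
print(env.get_state())
for c in ["top","side"]:
    im,d=env.read_camera(c); cv2.imwrite(f"pics/{c}0.png",im[:,:,::-1])
    k=env.get_calibration(c); print(c,k)
print(env.get_calibration("wrist"), env.nose_length)
E
```

```text
pics
{'clock': 0.0, 'joint_pos': array([1.14341092e+00, 3.13979897e-01, 4.49888897e-02, 1.30358831e+00,
       3.55455796e-05, 1.43122383e+00]), 'qvel': array([ 0.00022047, -0.00131   , -0.00124762,  0.0010023 , -0.00044424,
       -0.00088358]), 'tau': array([-9.67069104e-05, -4.80627465e+01,  2.98532581e+01,  1.93315884e-02,
        5.88906801e-06,  1.00989152e-05]), 'tcp_pos': array([0.1629793 , 0.55086839, 0.21432461]), 'orientation': array([ 0.5659779 , -0.42341861,  0.56709526,  0.42283408]), 'wrist_force': array([-0.08055406,  0.09127065,  0.3825147 ]), 'ft_torque': array([-0.04953862, -0.05013492,  0.05035902]), 'finger_gap': 0.08508730531133114}
top {'mtx': array([[517.33181453,   0.        , 285.35033662],
       [  0.        , 517.33181453, 207.42917683],
       [  0.        ,   0.        ,   1.        ]]), 'camera_from_world': array([[ 0.0182863 , -0.99980866, -0.00694702,  0.0018854 ],
       [-0.98945385, -0.01709749, -0.14383586,  0.55841513],
       [ 0.14368956,  0.00950398, -0.98957717,  1.31538472],
       [ 0.        ,  0.        ,  0.        ,  1.        ]])}
sid
[... 256 characters left out ...]
0.26718947, -0.48962668, -0.82998524,  0.24861695],
       [ 0.39588456,  0.72948754, -0.55778432,  0.78400783],
       [ 0.        ,  0.        ,  0.        ,  1.        ]])}
{'mtx': array([[372.77347072,   0.        , 289.69088644],
       [  0.        , 372.77347072, 210.73723889],
       [  0.        ,   0.        ,   1.        ]]), 'T_tool_cam': array([[ 1.42058007e-03, -2.58303785e-01,  9.66062698e-01,
        -1.59315752e-01],
       [-5.84921080e-05, -9.66063693e-01, -2.58303964e-01,
         6.46091249e-02],
       [ 9.99998989e-01,  3.10434420e-04, -1.38747956e-03,
        -2.17995418e-04],
       [ 0.00000000e+00,  0.00000000e+00,  0.00000000e+00,
         1.00000000e+00]])} 0.011
```

View pics/top0.png

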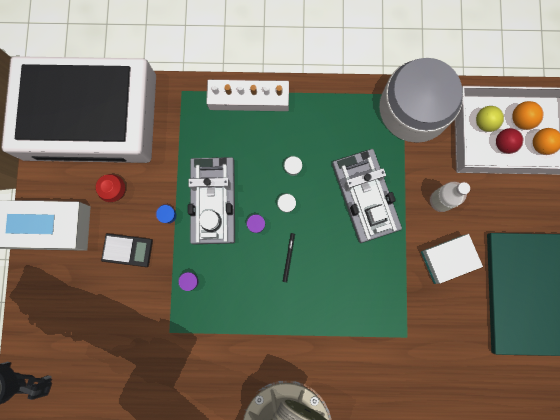

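View pics/side0.png

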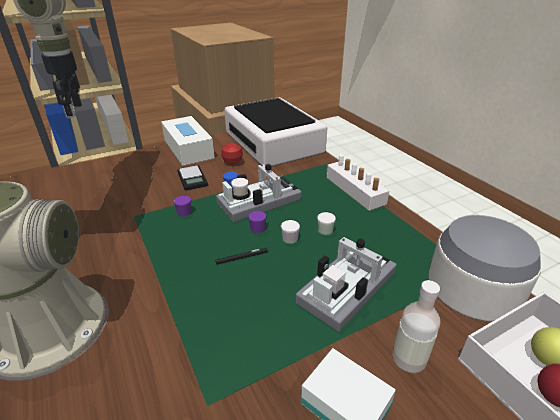

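The reader with the round cup is the left one, around top pixel (211,200). The right one at (370,195) holds the square vial. Purple cups at (188,282) and (256,224) and a blue one at (166,214) are look-alikes standing near the left reader. Next I'll crop in close and measure.

```bash
cat > h.py <<'E'
from workcell import env
import numpy as np, cv2
def ray(cam,uv):
    k=env.get_calibration(cam);K=k["mtx"];T=k["camera_from_world"];R=T[:3,:3];t=T[:3,3]
    d=R.T@np.linalg.inv(K)@np.array([uv[0],uv[1],1.]);return -R.T@t,d
def atz(cam,uv,z):
    o,d=ray(cam,uv);return o+d*(z-o[2])/d[2]
def proj(cam,p):
    k=env.get_calibration(cam);T=k["camera_from_world"];q=T[:3,:3]@np.asarray(p)+T[:3,3];q=k["mtx"]@q;return q[:2]/q[2]
def tri(u1,u2,c1="top",c2="side"):
    o1,d1=ray(c1,u1);o2,d2=ray(c2,u2)
    A=np.stack([d1,-d2],1);s=np.linalg.lstsq(A,o2-o1,rcond=None)[0]
    a=o1+s[0]*d1;b=o2+s[1]*d2;return (a+b)/2,np.linalg.norm(a-b)
E
python3 - <<'E'
from h import *
im,d=env.read_camera("top");im2,d2=env.read_camera("side")
cv2.imwrite("pics/t1.png",cv2.resize(im[140:300,145:275,::-1],None,fx=4.5,fy=3.7*4.5/3.7*0.83,interpolation=cv2.INTER_CUBIC) if 0 else cv2.resize(im[145:295,150:270,::-1],None,fx=4,fy=4,interpolation=cv2.INTER_CUBIC))
cv2.imwrite("pics/s1.png",cv2.resize(im2[150:250,165:315,::-1],None,fx=5,fy=5,interpolation=cv2.INTER_CUBIC))
def pts(dd,cam,m):
    v,u=np.nonzero(m&(dd>0));k=env.get_calibration(cam);T=k["camera_from_world"]
    q=(np.linalg.inv(k["mtx"])@np.stack([u,v,np.ones_like(u)]))*dd[v,u]
    return (T[:3,:3].T@(q-T[:3,3:])).T
for n in ["reader_a","tab_a","cup_center","knob_a","well_a","cup_near_center","shuttle_a"]:
    for c,dd in (("top",d),("side",d2)):
        r=env.silhouettes(c,n)
        for x in r[:4]:
            P=pts(dd,c,x["mask"]); 
            print(n,c,round(x["confidence"],2),np.round(x["uv"],1),x["mask"].sum(),np.round(np.median(P,0),3) if len(P) else None,np.round(np.percentile(P,[2,98],axis=0),3).tolist() if len(P) else None)
            if n=="reader_a": 
                v,u=np.nonzero(x["mask"]);print(cv2.minAreaRect(np.stack([u,v],1).astype(np.float32)), cv2.minAreaRect(P[:,:2].astype(np.float32)*1000))
E
```

```text
reader_a top 0.73 [362.5 194. ] 3732 [ 0.598 -0.197  0.039] [[0.486, -0.279, 0.006], [0.705, -0.126, 0.095]]
((367.5433044433594, 195.96116638183594), (87.74836730957031, 48.80849838256836), 71.28826141357422) ((597.2730712890625, -207.13436889648438), (232.47940063476562, 127.59710693359375), 18.64147186279297)
reader_a top 0.58 [212.6 199.5] 3647 [0.581 0.202 0.038] [[0.465, 0.15, 0.013], [0.687, 0.264, 0.096]]
((211.2389373779297, 200.64111328125), (86.73111724853516, 46.91951370239258), 88.9583740234375) ((577.2142333984375, 211.53903198242188), (231.3756103515625, 124.90217590332031), 2.7009072303771973)
reader_a side 0.89 [346.2 280. ] 4652 [ 0.578 -0.234  0.041] [[0.483, -0.289, 0.007], [0.708, -0.151, 0.094]]
((344.6919250488281, 282.04864501953125), (67.49270629882812, 89.99026489257812), 36.02737045288086) ((608.83935546875, -176.64370727539062), (268.06488037109375, 168.0248260498047), 20.134872436523438)
reader_a side 0.86 [261.7 196.5] 2402 [0.577 0.169 0.039] [[0.467, 0.144, 0.006], [0.689, 0.25, 0.095]]
((256.70001220703125, 189.60000610351562), (45.22056579589844, 83.
[... 2092 characters left out ...]
4  0.041] [[0.553, -0.015, 0.004], [0.593, 0.027, 0.046]]
cup_near_center side 0.63 [260.9 198.9] 2490 [0.578 0.169 0.038] [[0.467, 0.144, 0.002], [0.689, 0.258, 0.095]]
shuttle_a top 0.75 [207.1 207.6] 892 [0.556 0.201 0.045] [[0.473, 0.176, 0.037], [0.606, 0.235, 0.092]]
shuttle_a top 0.59 [369.5 205.8] 990 [ 0.574 -0.21   0.044] [[0.495, -0.253, 0.035], [0.626, -0.172, 0.092]]
shuttle_a side 0.72 [340.4 289.8] 1066 [ 0.534 -0.237  0.046] [[0.497, -0.263, 0.037], [0.627, -0.18, 0.091]]
shuttle_a side 0.6 [238.2 192. ] 547 [0.51  0.189 0.047] [[0.476, 0.17, 0.032], [0.608, 0.248, 0.091]]
shuttle_a side 0.54 [230.5 152.4] 370 [0.597 0.451 0.049] [[0.571, 0.437, 0.002], [0.632, 0.507, 0.069]]
```

View pics/t1.png

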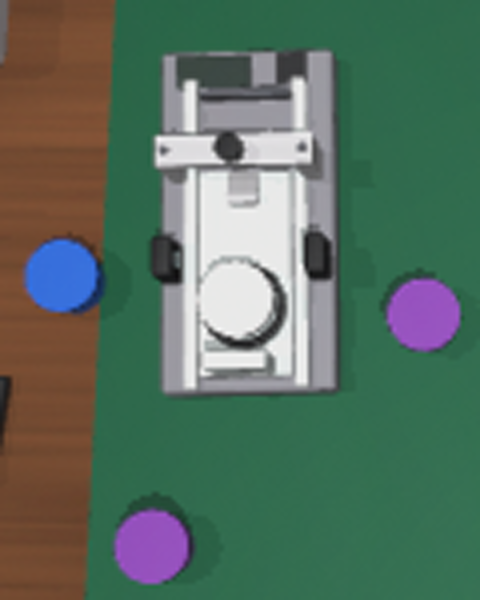

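View pics/s1.png

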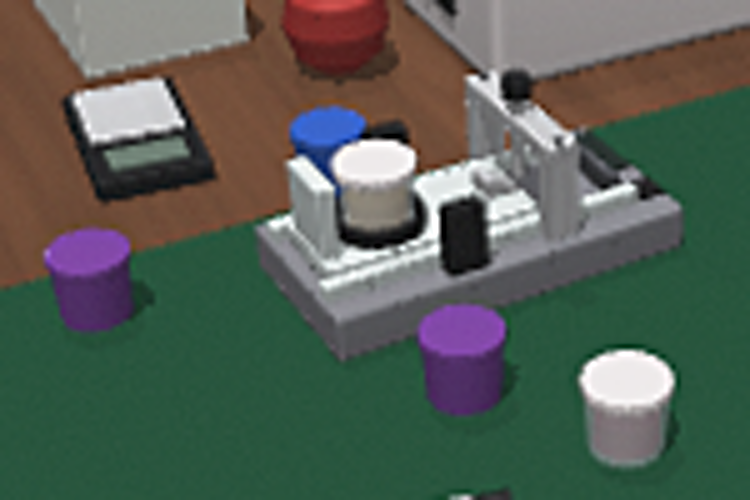

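Run:
```python
from h import *
from scipy.spatial.transform import Rotation as Rn
def pts(dd,cam):
    v,u=np.nonzero(dd>0);k=env.get_calibration(cam);T=k["camera_from_world"]
    q=(np.linalg.inv(k["mtx"])@np.stack([u,v,np.ones_like(u)]))*dd[v,u]
    return (T[:3,:3].T@(q-T[:3,3:])).T
for c in ["top","side"]:
    im,d=env.read_camera(c);P=pts(d,c)
    m=(P[:,0]>.44)&(P[:,0]<.71)&(P[:,1]>.13)&(P[:,1]<.29);P=P[m]
    t=P[(P[:,0]<.494)&(P[:,2]>.055)];print(c,"tab",len(t),np.round(t[np.argsort(t[:,0])],3).tolist()[:45])
    t=P[(P[:,0]<.494)&(P[:,2]>.083)];print("tabtop",len(t),t.min(0),t.max(0),t.mean(0))
    b=P[(abs(P[:,2]-.03)<.004)];print("block",cv2.minAreaRect(b[:,:2].astype(np.float32)*1000))
    b=P[(P[:,0]>.585)&(P[:,2]>.085)&(P[:,2]<.098)];print("bridge",cv2.minAreaRect(b[:,:2].astype(np.float32)*1000))
    b=P[(P[:,0]>.50)&(P[:,0]<.55)&(P[:,2]>.082)];print("lid",cv2.minAreaRect(b[:,:2].astype(np.float32)*1000))
print(Rn.from_quat(env.get_state()["orientation"],scalar_first=True).as_matrix().round(3))
# image based
for n,uv,z in [("tabtop L",(150+203/4,145+372/4),.09),("tabtop R",(150+265/4,145+370/4),.09),("blkFL",(150+163/4,145+390/4),.03),("blkFR",(150+337/4,145+388/4),.03),("blkBL",(150+164/4,145+55/4),.03),("blkBR",(150+331/4,145+51/4),.03)]:
    print(n,atz("top",uv,z).round(4))
```

```text
top tab 104 [[0.472, 0.22, 0.068], [0.472, 0.213, 0.064], [0.473, 0.221, 0.09], [0.473, 0.216, 0.061], [0.473, 0.219, 0.089], [0.473, 0.214, 0.09], [0.473, 0.219, 0.059], [0.473, 0.211, 0.09], [0.473, 0.217, 0.088], [0.473, 0.211, 0.059], [0.473, 0.209, 0.088], [0.473, 0.207, 0.087], [0.473, 0.209, 0.056], [0.473, 0.202, 0.086], [0.473, 0.189, 0.089], [0.473, 0.199, 0.086], [0.473, 0.204, 0.056], [0.473, 0.205, 0.085], [0.473, 0.199, 0.057], [0.473, 0.196, 0.057], [0.473, 0.187, 0.086], [0.474, 0.194, 0.055], [0.474, 0.197, 0.083], [0.474, 0.195, 0.083], [0.474, 0.186, 0.055], [0.474, 0.192, 0.083], [0.474, 0.185, 0.084], [0.475, 0.184, 0.073], [0.475, 0.203, 0.095], [0.475, 0.219, 0.091], [0.475, 0.214, 0.091], [0.475, 0.216, 0.091], [0.475, 0.206, 0.092], [0.475, 0.222, 0.088], [0.475, 0.211, 0.09], [0.475, 0.194, 0.092], [0.475, 0.196, 0.091], [0.475, 0.201, 0.09], [0.475, 0.191, 0.091], [0.476, 0.199, 0.09], [0.476, 0.184, 0.091], [0.476, 0.189, 0.09], [0.476, 0.21, 0.085], [0.476, 0.186, 0.089], [0.477, 0.183, 0.078]]
tabtop 80 [0.47260711 0.18360309 0.08313957] [0.48353131 0.22
[... 1388 characters left out ...]
 [0.477, 0.192, 0.062]]
tabtop 48 [0.47552255 0.17805347 0.08344249] [0.48847689 0.22273597 0.09408342] [0.48070097 0.19725836 0.08920359]
block ((580.5582885742188, 203.80430603027344), (230.4766387939453, 116.89430236816406), 3.200472831726074)
bridge ((616.2735595703125, 206.498779296875), (22.795408248901367, 101.05099487304688), 3.5368683338165283)
lid ((520.375, 201.66110229492188), (49.013832092285156, 42.52602767944336), 65.4983139038086)
[[ 0.    -0.959  0.284]
 [ 0.     0.284  0.959]
 [-1.    -0.     0.   ]]
tabtop L [0.4701 0.2218 0.09  ]
tabtop R [0.472 0.183 0.09 ]
blkFL [0.4627 0.2579 0.03  ]
blkFR [0.4661 0.144  0.03  ]
blkBL [0.6873 0.2673 0.03  ]
blkBR [0.6919 0.1553 0.03  ]
```

Cross-check: from both cameras' depth the block measures 230 x 116 mm with a yaw of about 2.7°. The tab face is at about (0.474, 0.201) with its top at 0.090, and the block centre gives the same point. The left reader is confirmed as the target, since it has the white-lidded round cup in a black round well. I'll move above and in front of the tab with the jaws shut, tool z along reader y.

Call:
{"name": "step_arm", "arguments": {
  "moves": [
    [[-0.03,0,0,0.001,-0.035,-0.026,0],[-0.065,0,0,0.002,-0.07,-0.053,0],[-0.1,0,0,0.003,-0.105,-0.079,0],[-0.135,0,0,0.005,-0.14,-0.105,0],[-0.168,0,0,0.007,-0.175,-0.131,0],[-0.2,0,0,0.008,-0.21,-0.158,0],[-0.235,0,0,0.01,-0.245,-0.184,0],[-0.27,0,0,0.011,-0.28,-0.21,0],[-0.3,0,0,0.012,-0.316,-0.237,0],[-0.335,0,0,0.014,-0.351,-0.263,0],[-0.335,0,0,0.014,-0.351,-0.263,0],[-0.335,0,0,0.014,-0.351,-0.263,0]]
  ]
}}

```text
clock: 2.2
tcp_pos: [0.4255, 0.1988, 0.2011]
orientation: [0.489, -0.511, 0.489, 0.511]
wrist_force: [-0.8, 0.2, 0.8]
finger_gap: -0.0002
```

Run:
```python
from h import *
from scipy.spatial.transform import Rotation as Rn
s=env.get_state();R=Rn.from_quat(s["orientation"],scalar_first=True).as_matrix();print(R.round(3),s["tcp_pos"])
im,d=env.read_camera("wrist");cv2.imwrite("pics/w1.png",im[:,:,::-1])
k=env.get_calibration("wrist");T=k["T_tool_cam"]
v,u=np.nonzero(d>0);q=(np.linalg.inv(k["mtx"])@np.stack([u,v,np.ones_like(u)]))*d[v,u]
pt=(T[:3,:3]@q+T[:3,3:]).T; P=pt@R.T+s["tcp_pos"]
f=pt[(abs(pt[:,2])<.045)&(pt[:,0]<.02)&(abs(pt[:,1])<.045)];print("fingers tool",len(f),f.min(0),f.max(0),np.percentile(f,[5,95],axis=0).round(3))
m=(P[:,0]>.455)&(P[:,0]<.494)&(P[:,1]>.17)&(P[:,1]<.23)&(P[:,2]>.055)&(P[:,2]<.1);t=P[m];print(len(t),t.min(0),t.max(0))
fc=t[t[:,2]<.083];print("face",fc.mean(0),np.median(fc,0),np.polyfit(fc[:,1],fc[:,0],1))
```

```text
[[-0.    -0.999 -0.044]
 [ 0.    -0.044  0.999]
 [-1.     0.     0.   ]] [0.42551221 0.19875932 0.20113811]
fingers tool 47486 [-0.11349183 -0.01205314 -0.04499757] [-0.02068153  0.02068489  0.04499484] [[-0.109 -0.007 -0.041]
 [-0.053  0.018  0.04 ]]
438 [0.47292857 0.18298952 0.05502238] [0.47663002 0.22273323 0.09086126]
face [0.4741517  0.20414851 0.06588606] [0.47404664 0.20549526 0.06457318] [-0.0443162   0.48319879]
```

View pics/w1.png

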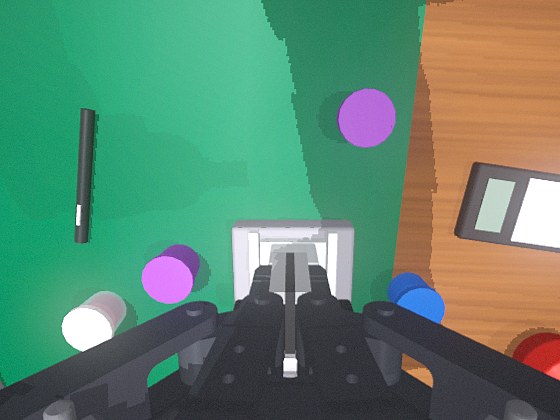

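The wrist view shows the closed fingers squarely in front of the tab (about pixel 292,270). The tab face measures x = 0.474, y = 0.183 to 0.223, slope -0.044, which agrees with the other views. The purple cups at (367,118) and (171,273) are clear of the path. Next, descend and approach.

Call:
{"name": "step_arm", "arguments": {
  "moves": [
    [[0,0,0,0.03,0,0.002,0],[0,0,0,0.065,0,0.003,0],[0,0,0,0.1,0,0.003,0],[0,0,0,0.128,0,0.003,0],[0,0,0,0.128,-0.012,0.003,0],[0,0,0,0.128,-0.024,0.003,0],[0,0,0,0.128,-0.024,0.003,0]]
  ]
}}

```text
clock: 2.95
tcp_pos: [0.4526, 0.205, 0.0753]
orientation: [-0.49, 0.512, -0.487, -0.511]
wrist_force: [0.9, 1.3, -0.8]
finger_gap: -0.0001
```

Run:
```python
from h import *
im2,d2=env.read_camera("side")
cv2.imwrite("pics/s2.png",cv2.resize(im2[110:260,165:325,::-1],None,fx=4,fy=4,interpolation=cv2.INTER_CUBIC))
s=env.get_state();print(s["tcp_pos"],s["wrist_force"],s["orientation"])
```

```text
[0.45154617 0.20466496 0.07516583] [0.22134675 0.49748996 0.39104098] [-0.48956817  0.51200678 -0.48700995 -0.51087511]
```

View pics/s2.png

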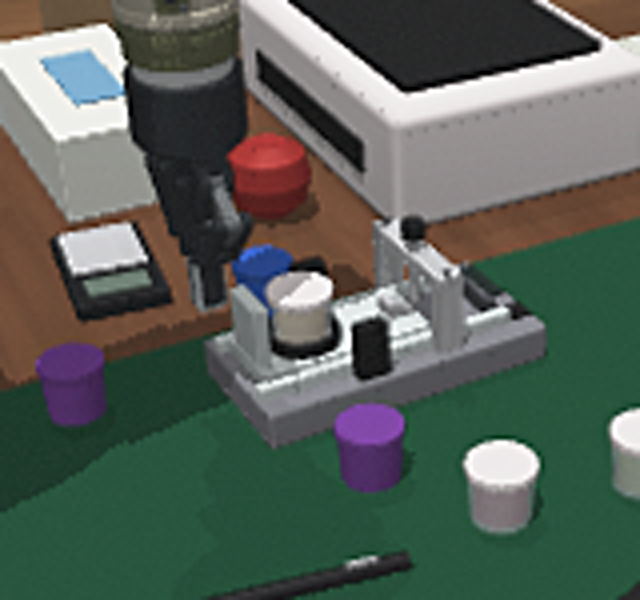

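Fingertips sit in front of the tab with the knuckle above the tab's top. I'll raise 4 mm for clearance, centre, and begin the push.

Call:
{"name": "step_arm", "arguments": {
  "moves": [
    [[0,0,0,-0.004,0,-0.003,0],[0,0,0,-0.004,-0.005,-0.003,0],[0,0,0,-0.004,-0.009,-0.003,0],[0,0,0,-0.004,-0.012,-0.003,0],[0,0,0,-0.004,-0.015,-0.003,0],[0,0,0,-0.004,-0.018,-0.003,0],[0,0,0,-0.004,-0.021,-0.003,0]]
  ]
}}

```text
clock: 3.7
tcp_pos: [0.4728, 0.2026, 0.0791]
orientation: [-0.489, 0.512, -0.487, -0.511]
wrist_force: [0.3, -0.4, 0.8]
finger_gap: -0.0004
```

Run:
```python
from h import *
im2,d2=env.read_camera("side")
a=cv2.resize(im2[130:220,190:290,::-1],None,fx=6,fy=6,interpolation=cv2.INTER_CUBIC)
cv2.imwrite("pics/s3.png",a)
im,d=env.read_camera("top")
cv2.imwrite("pics/t3.png",cv2.resize(im[145:295,150:270,::-1],None,fx=4,fy=4,interpolation=cv2.INTER_CUBIC))
s=env.get_state();print(s["tcp_pos"],s["wrist_force"],s["orientation"])
```

```text
[0.47307132 0.20266379 0.07913766] [-1.00928556  0.8969262  -0.04811595] [-0.48962634  0.51201045 -0.48699983 -0.51082531]
```

View pics/s3.png

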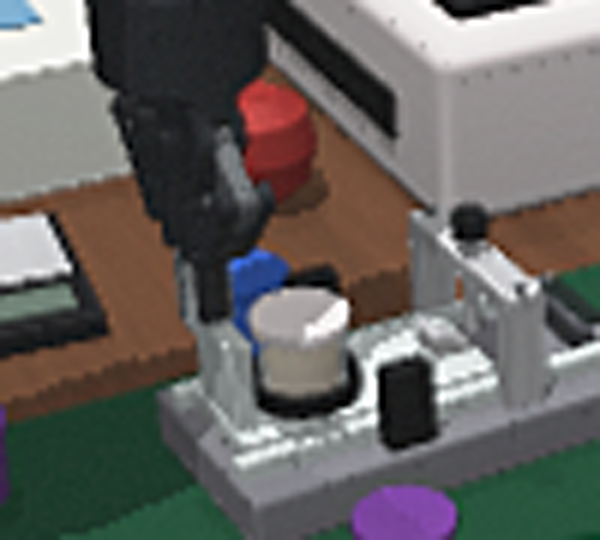

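View pics/t3.png

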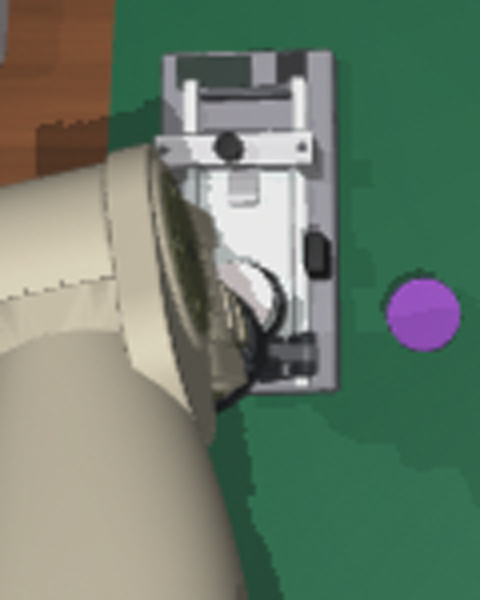

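Run:
```python
from h import *
def pts(dd,cam):
    v,u=np.nonzero(dd>0);k=env.get_calibration(cam);T=k["camera_from_world"]
    q=(np.linalg.inv(k["mtx"])@np.stack([u,v,np.ones_like(u)]))*dd[v,u]
    return (T[:3,:3].T@(q-T[:3,3:])).T,u,v
im,d=env.read_camera("side");P,u,v=pts(d,"side")
m=(P[:,0]>.44)&(P[:,0]<.497)&(P[:,1]>.16)&(P[:,1]<.24)&(P[:,2]>.045)&(P[:,2]<.12)
for z in np.arange(.045,.12,.005):
    t=P[m&(P[:,2]>=z)&(P[:,2]<z+.005)]
    if len(t): print(round(z,3),len(t),[tuple(p) for p in t[np.argsort(t[:,1])][:,:2].round(3)][::max(1,len(t)//10)])
s=env.get_state();print(s["tcp_pos"],s["wrist_force"],s["clock"])
cv2.imwrite("pics/s4.png",cv2.resize(im[165:215,205:265,::-1],None,fx=10,fy=10,interpolation=cv2.INTER_NEAREST))
```

```text
0.045 19 [(np.float64(0.491), np.float64(0.171)), (np.float64(0.48), np.float64(0.173)), (np.float64(0.496), np.float64(0.176)), (np.float64(0.488), np.float64(0.179)), (np.float64(0.477), np.float64(0.181)), (np.float64(0.495), np.float64(0.182)), (np.float64(0.48), np.float64(0.182)), (np.float64(0.481), np.float64(0.182)), (np.float64(0.487), np.float64(0.182)), (np.float64(0.488), np.float64(0.184)), (np.float64(0.478), np.float64(0.185)), (np.float64(0.485), np.float64(0.186)), (np.float64(0.478), np.float64(0.19)), (np.float64(0.496), np.float64(0.191)), (np.float64(0.494), np.float64(0.194)), (np.float64(0.477), np.float64(0.195)), (np.float64(0.477), np.float64(0.203)), (np.float64(0.476), np.float64(0.216)), (np.float64(0.477), np.float64(0.217))]
0.05 15 [(np.float64(0.484), np.float64(0.182)), (np.float64(0.478), np.float64(0.183)), (np.float64(0.488), np.float64(0.184)), (np.float64(0.482), np.float64(0.184)), (np.float64(0.48), np.float64(0.187)), (np.float64(0.477), np.float64(0.188)), (np.float64(0.494), np.float64(0.192)), (np.float64(0.476), np.float64(0.193)), (np.f
[... 6549 characters left out ...]
47), np.float64(0.186)), (np.float64(0.476), np.float64(0.187)), (np.float64(0.483), np.float64(0.188)), (np.float64(0.477), np.float64(0.188)), (np.float64(0.48), np.float64(0.188)), (np.float64(0.474), np.float64(0.188)), (np.float64(0.472), np.float64(0.189)), (np.float64(0.474), np.float64(0.189)), (np.float64(0.467), np.float64(0.192)), (np.float64(0.47), np.float64(0.193)), (np.float64(0.468), np.float64(0.195)), (np.float64(0.486), np.float64(0.195)), (np.float64(0.465), np.float64(0.195)), (np.float64(0.466), np.float64(0.196)), (np.float64(0.465), np.float64(0.201)), (np.float64(0.465), np.float64(0.209))]
[0.47276623 0.20261243 0.07909328] [-0.37573778  0.22115924  0.44208834] 3.85
```

View pics/s4.png

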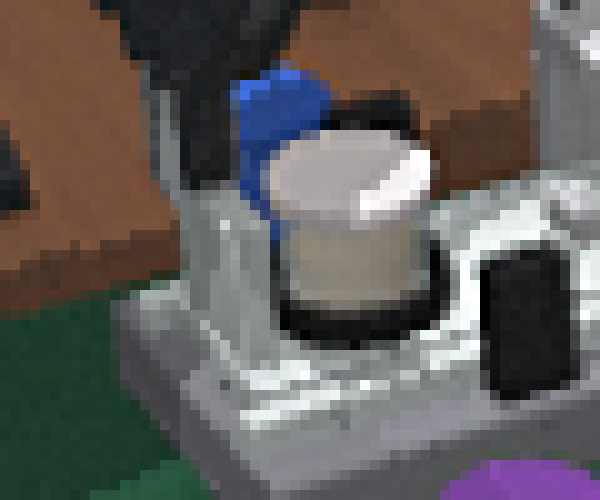

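Depth shows the tab has not moved (face still x ≈ 0.475). The fingertips end at z ≈ 0.093, just above the tab's top, so they sit higher than the nominal 11 mm nose suggests. I'll back straight off and measure the tip height.

Call:
{"name": "step_arm", "arguments": {
  "moves": [
    [[0,0,0,0,0.012,0,0],[0,0,0,0,0.03,0,0],[0,0,0,0,0.04,0,0],[0,0,0,0,0.04,0,0]]
  ]
}}

```text
clock: 4.25
tcp_pos: [0.4306, 0.2006, 0.0789]
orientation: [-0.489, 0.512, -0.487, -0.511]
wrist_force: [-1.2, -0.5, -0.8]
finger_gap: -0.0002
```

```bash
cat >> h.py <<'E'
def pts(dd,cam):
    v,u=np.nonzero(dd>0);k=env.get_calibration(cam);T=k["camera_from_world"]
    q=(np.linalg.inv(k["mtx"])@np.stack([u,v,np.ones_like(u)]))*dd[v,u]
    return (T[:3,:3].T@(q-T[:3,3:])).T
E
python3 - <<'E'
from h import *
s=env.get_state();print(s["tcp_pos"],s["wrist_force"],s["clock"],s["finger_gap"])
im,d=env.read_camera("side");P=pts(d,"side")
x=s["tcp_pos"][0]
m=(abs(P[:,0]-x)<.03)&(abs(P[:,1]-s["tcp_pos"][1])<.04)&(P[:,2]>.045)&(P[:,2]<.14)
for z in np.arange(.045,.14,.005):
    t=P[m&(P[:,2]>=z)&(P[:,2]<z+.005)]
    if len(t): print(round(z,3),len(t),"x",t[:,0].min().round(3),t[:,0].max().round(3),"y",t[:,1].min().round(3),t[:,1].max().round(3))
cv2.imwrite("pics/s5.png",cv2.resize(im[120:220,190:290,::-1],None,fx=6,fy=6,interpolation=cv2.INTER_CUBIC))
t=P[(P[:,0]>.46)&(P[:,0]<.494)&(P[:,1]>.17)&(P[:,1]<.23)&(P[:,2]>.06)&(P[:,2]<.08)];print("face",np.percentile(t,[5,25,50],axis=0).round(4))
E
```

```text
[0.43055558 0.20062472 0.07886481] [-1.18260154 -0.53304894 -0.80681669] 4.25 -0.00020271009401600897
0.095 10 x 0.426 0.444 y 0.191 0.196
0.1 8 x 0.422 0.443 y 0.187 0.204
0.105 19 x 0.422 0.444 y 0.185 0.204
0.11 12 x 0.422 0.444 y 0.183 0.203
0.115 15 x 0.421 0.439 y 0.185 0.201
0.12 15 x 0.422 0.44 y 0.184 0.2
0.125 14 x 0.421 0.441 y 0.184 0.204
0.13 9 x 0.422 0.437 y 0.184 0.202
0.135 3 x 0.421 0.422 y 0.186 0.208
face [[0.4754 0.1805 0.0613]
 [0.4764 0.1837 0.0651]
 [0.4772 0.1884 0.07  ]]
```

View pics/s5.png

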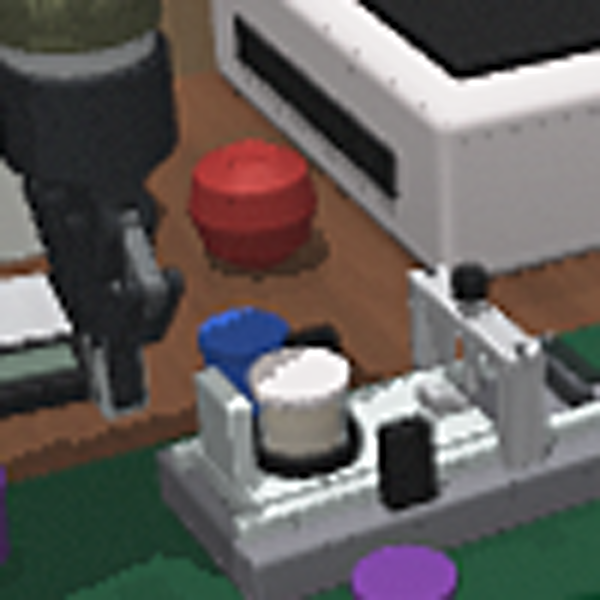

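Both the image and the depth put the fingertips at z ≈ 0.094 with the TCP at 0.079. The tip is really about 16 mm behind the reported TCP. I'll trust vision and descend 31 mm here, clear of the block, then re-check.

Call:
{"name": "step_arm", "arguments": {
  "moves": [
    [[0,0,0,0.01,0,0.001,0],[0,0,0,0.02,0,0.001,0],[0,0,0,0.031,0,0.001,0],[0,0,0,0.031,0,0.001,0]]
  ]
}}

```text
clock: 4.7
tcp_pos: [0.4307, 0.2014, 0.0459]
orientation: [0.488, -0.511, 0.488, 0.512]
wrist_force: [0.2, 0.2, -0.4]
finger_gap: -0.0002
```

Run:
```python
from h import *
s=env.get_state();print(s["tcp_pos"],s["wrist_force"],s["clock"],s["finger_gap"])
im,d=env.read_camera("side");P=pts(d,"side")
x=s["tcp_pos"][0]
m=(abs(P[:,0]-x)<.03)&(abs(P[:,1]-s["tcp_pos"][1])<.04)&(P[:,2]>.035)&(P[:,2]<.14)
for z in np.arange(.035,.13,.005):
    t=P[m&(P[:,2]>=z)&(P[:,2]<z+.005)]
    if len(t): print(round(z,3),len(t),"x",t[:,0].min().round(3),t[:,0].max().round(3),"y",t[:,1].min().round(3),t[:,1].max().round(3))
cv2.imwrite("pics/s6.png",cv2.resize(im[120:220,190:290,::-1],None,fx=6,fy=6,interpolation=cv2.INTER_CUBIC))
```

```text
[0.43065787 0.20135381 0.04588167] [ 0.21918895  0.24618827 -0.40211045] 4.7 -0.000235247831704728
0.06 6 x 0.423 0.443 y 0.192 0.205
0.065 5 x 0.422 0.439 y 0.192 0.194
0.07 13 x 0.422 0.443 y 0.186 0.2
0.075 14 x 0.422 0.444 y 0.185 0.206
0.08 17 x 0.422 0.445 y 0.184 0.204
0.085 15 x 0.422 0.44 y 0.185 0.202
0.09 12 x 0.422 0.439 y 0.185 0.199
0.095 11 x 0.422 0.44 y 0.182 0.198
0.1 2 x 0.421 0.422 y 0.195 0.205
0.105 6 x 0.42 0.423 y 0.175 0.208
0.11 28 x 0.419 0.446 y 0.166 0.225
0.115 20 x 0.418 0.442 y 0.162 0.235
0.12 10 x 0.42 0.442 y 0.163 0.233
0.125 14 x 0.417 0.43 y 0.162 0.214
```

View pics/s6.png

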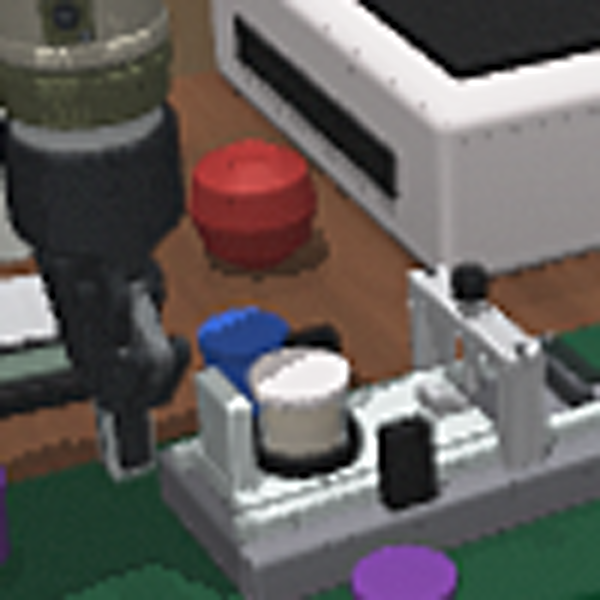

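Tip is now at z ≈ 0.061, knuckles at ≥ 0.10. Tab contact will be from 61 to 90 mm, and the plate (43 mm) is clear. Approach and start the push.

Call:
{"name": "step_arm", "arguments": {
  "moves": [
    [[0,0,0,0,-0.013,0,0],[0,0,0,0,-0.026,0,0],[0,0,0,0,-0.03,0,0],[0,0,0,0,-0.033,0,0],[0,0,0,0,-0.036,0,0],[0,0,0,0,-0.039,0,0],[0,0,0,0,-0.042,0,0],[0,0,0,0,-0.042,0,0]]
  ]
}}

```text
clock: 5.55
tcp_pos: [0.4715, 0.2033, 0.0465]
orientation: [0.488, -0.511, 0.489, 0.512]
wrist_force: [-5.0, -0.4, 3.8]
finger_gap: -0.0002
```

Run:
```python
from h import *
s=env.get_state();print(s["tcp_pos"],s["wrist_force"],s["clock"],s["finger_gap"])
im,d=env.read_camera("side")
cv2.imwrite("pics/s7.png",cv2.resize(im[120:220,190:290,::-1],None,fx=6,fy=6,interpolation=cv2.INTER_CUBIC))
print(env.get_state()["wrist_force"])
```

```text
[0.47145192 0.20329519 0.04652898] [-5.02430713 -0.40791014  3.75767439] 5.55 -0.0001979457723317273
[-5.71855658 -0.19110772  4.05086303]
```

View pics/s7.png

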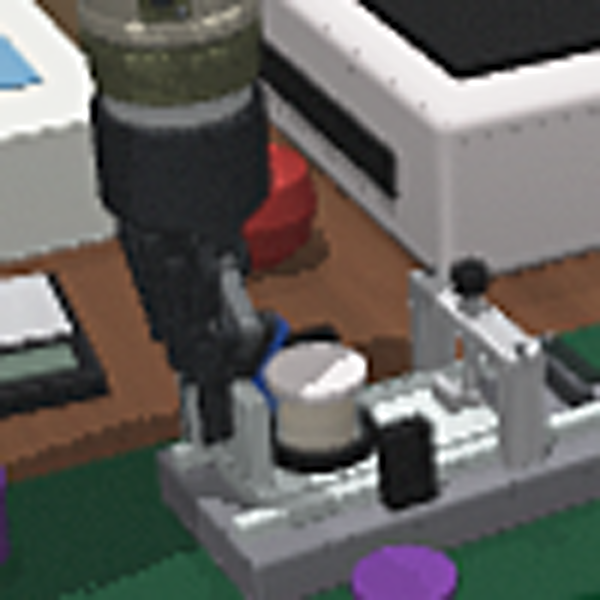

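Run:
```python
from h import *
s=env.get_state();print(s["tcp_pos"],s["wrist_force"],s["ft_torque"])
im,d=env.read_camera("side");P=pts(d,"side")
for z in np.arange(.07,.14,.004):
    t=P[(P[:,0]>.44)&(P[:,0]<.506)&(P[:,1]>.15)&(P[:,1]<.25)&(P[:,2]>=z)&(P[:,2]<z+.004)]
    if len(t): print(round(z,3),len(t),"x",np.percentile(t[:,0],[0,50,90,100]).round(3),"y",t[:,1].min().round(3),t[:,1].max().round(3))
cv2.imwrite("pics/s8.png",cv2.resize(im[160:210,205:265,::-1],None,fx=12,fy=12,interpolation=cv2.INTER_NEAREST))
s=env.get_state();print(s["tcp_pos"],s["wrist_force"],s["ft_torque"])
```

```text
[0.47147013 0.20328032 0.04651467] [-5.71855658 -0.19110772  4.05086303] [-0.06941246  0.93779965 -0.03564293]
0.07 13 x [0.462 0.479 0.491 0.494] y 0.181 0.204
0.074 20 x [0.463 0.475 0.49  0.494] y 0.179 0.208
0.078 16 x [0.463 0.483 0.494 0.495] y 0.181 0.199
0.082 22 x [0.461 0.479 0.493 0.506] y 0.182 0.206
0.086 16 x [0.463 0.479 0.492 0.497] y 0.181 0.204
0.09 27 x [0.462 0.488 0.495 0.496] y 0.182 0.203
0.094 12 x [0.463 0.471 0.481 0.482] y 0.186 0.205
0.098 5 x [0.463 0.467 0.475 0.478] y 0.187 0.201
0.102 2 x [0.461 0.462 0.462 0.463] y 0.191 0.203
0.106 6 x [0.461 0.461 0.464 0.465] y 0.189 0.209
0.11 19 x [0.461 0.464 0.48  0.487] y 0.169 0.225
0.114 21 x [0.459 0.464 0.481 0.484] y 0.165 0.225
0.118 13 x [0.46  0.462 0.465 0.485] y 0.164 0.239
0.122 12 x [0.46  0.465 0.482 0.487] y 0.161 0.24
0.126 16 x [0.458 0.464 0.479 0.486] y 0.156 0.241
0.13 32 x [0.456 0.464 0.476 0.487] y 0.153 0.248
0.134 18 x [0.457 0.463 0.48  0.484] y 0.151 0.246
0.138 15 x [0.457 0.462 0.468 0.476] y 0.15 0.244
[0.47137635 0.2032677  0.04650584] [-5.55910858 -0.58158392  3.28901008] [-0.03902312  0.98086693 -0.02425885]
```

View pics/s8.png

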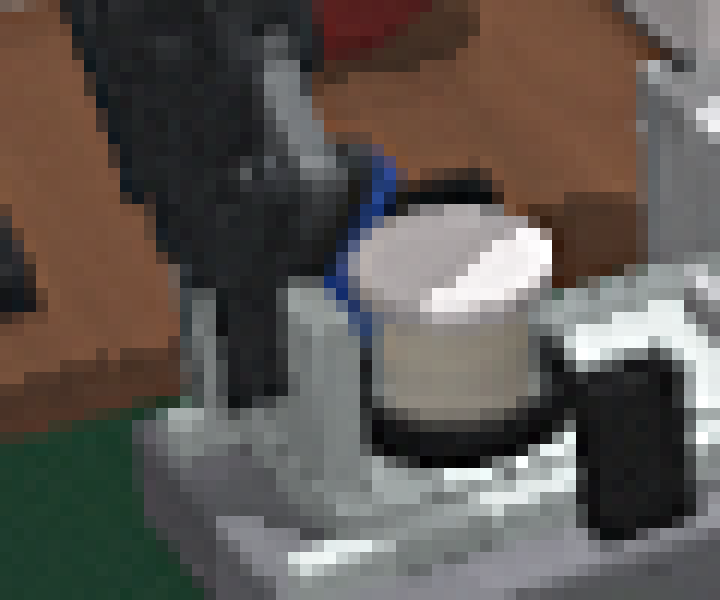

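The finger bears squarely on the tab, which has moved about 8 mm at 5 N. Knuckles are at z ≥ 0.106, above the tab top at 0.09. The 4 N vertical component is finger friction. Continue.

Call:
{"name": "step_arm", "arguments": {
  "moves": [
    [[0,0,0,0,-0.004,0,0],[0,0,0,0,-0.008,0,0],[0,0,0,0,-0.012,0,0],[0,0,0,0,-0.016,0,0],[0,0,0,0,-0.02,0,0],[0,0,0,0,-0.024,0,0],[0,0,0,0,-0.028,0,0],[0,0,0,0,-0.032,0,0],[0,0,0,0,-0.035,0,0],[0,0,0,0,-0.037,0,0],[0,0,0,0,-0.037,0,0]]
  ]
}}

```text
clock: 6.75
tcp_pos: [0.5055, 0.2048, 0.0462]
orientation: [0.486, -0.51, 0.49, 0.513]
wrist_force: [-8.7, -0.4, 6.2]
finger_gap: -0.0003
```

Call:
{"name": "step_arm", "arguments": {
  "moves": [
    [[0,0,0,0,-0.003,0,0],[0,0,0,0,-0.006,0,0],[0,0,0,0,-0.008,0,0],[0,0,0,0,-0.009,0,0],[0,0,0,0,-0.009,0,0]]
  ]
}}

```text
clock: 7.25
tcp_pos: [0.5114, 0.205, 0.046]
orientation: [0.485, -0.509, 0.491, 0.515]
wrist_force: [-9.6, -0.6, 8.5]
finger_gap: -0.0
```

Call:
{"name": "step_arm", "arguments": {
  "moves": [
    [[0,0,0,0,-0.002,0,0],[0,0,0,0,-0.004,0,0],[0,0,0,0,-0.005,0,0],[0,0,0,0,-0.005,0,0]]
  ]
}}

```text
clock: 7.65
tcp_pos: [0.5123, 0.205, 0.0459]
orientation: [0.483, -0.508, 0.493, 0.517]
wrist_force: [-11.7, -0.7, 9.8]
finger_gap: 0.0001
```

Call:
{"name": "step_arm", "arguments": {
  "moves": [
    [[0,0,-0.01,0,-0.002,0,0],[0,0,-0.02,0,-0.004,0,0],[0,0,-0.02,0,-0.006,0,0],[0,0,-0.02,0,-0.007,0,0],[0,0,-0.02,0,-0.007,0,0]]
  ]
}}

```text
clock: 8.15
tcp_pos: [0.5127, 0.2049, 0.0454]
orientation: [0.484, -0.51, 0.49, 0.515]
wrist_force: [-18.3, -1.0, 13.6]
finger_gap: 0.0001
```

Run:
```python
from h import *
im,d=env.read_camera("side");P=pts(d,"side")
s=env.get_state();print(s["tcp_pos"],s["wrist_force"],s["clock"])
t=P[(P[:,0]>.49)&(P[:,0]<.56)&(P[:,1]>.175)&(P[:,1]<.187)&(P[:,2]>.06)&(P[:,2]<.085)];print("tab side pts",np.percentile(t,[2,10,50,90],axis=0).round(4))
t=P[(P[:,0]>.48)&(P[:,0]<.62)&(P[:,1]>.15)&(P[:,1]<.23)&(P[:,2]>.083)&(P[:,2]<.089)&(P[:,0]>.545)&(P[:,0]<.598)];print("lid",t.mean(0),t.min(0),t.max(0))
cv2.imwrite("pics/s9.png",cv2.resize(im[130:220,190:300,::-1],None,fx=6,fy=6,interpolation=cv2.INTER_CUBIC))
```

```text
[0.51269366 0.20491187 0.04536776] [-17.54364342  -0.21635567  14.13980339] 8.2
tab side pts [[0.5273 0.1827 0.0622]
 [0.5282 0.1829 0.0638]
 [0.5332 0.1849 0.0716]
 [0.5386 0.1867 0.0834]]
lid [0.57029611 0.20343147 0.08669976] [0.54818643 0.18144316 0.08316355] [0.59439861 0.22946864 0.08884852]
```

View pics/s9.png

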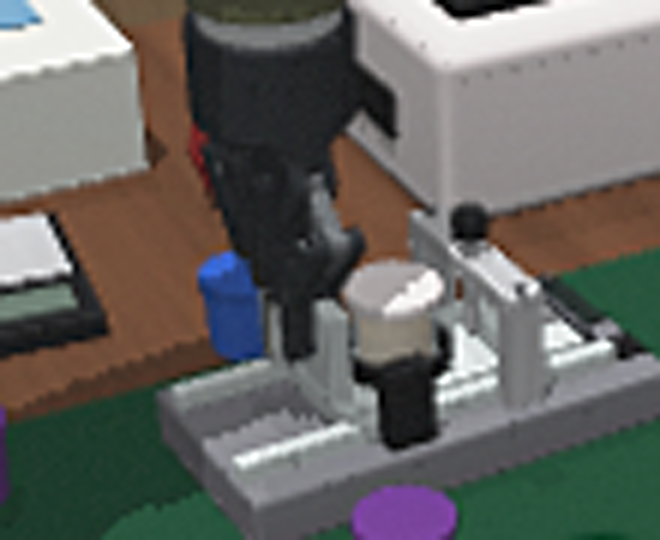

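Force is 18 N with the spring at 9.6 N, and further command gives no motion. The tab has advanced about 50 mm and the cup is standing in its well, so the end stop is reached. Now retreat gently.

Call:
{"name": "step_arm", "arguments": {
  "moves": [
    [[0,0,0,0,0.004,0,0],[0,0,0,0,0.008,0,0],[0,0,0,0,0.012,0,0],[0,0,0,0,0.016,0,0],[0,0,0,0,0.02,0,0],[0,0,0,0,0.025,0,0],[0,0,0,0,0.033,0,0],[0,0,0,0,0.045,0,0],[0,0,0,0,0.06,0,0],[0,0,0,0,0.075,0,0],[0,0,0,0,0.075,0,0]]
  ]
}}

```text
clock: 9.3
tcp_pos: [0.435, 0.2008, 0.0459]
orientation: [0.484, -0.51, 0.491, 0.515]
wrist_force: [-0.1, -0.3, -0.8]
finger_gap: -0.0001
```

Run:
```python
from h import *
im,d=env.read_camera("side");P=pts(d,"side")
s=env.get_state();print(s["tcp_pos"],s["wrist_force"],s["clock"])
t=P[(P[:,0]>.46)&(P[:,0]<.52)&(P[:,1]>.175)&(P[:,1]<.22)&(P[:,2]>.06)&(P[:,2]<.085)];print("tab pts",np.percentile(t,[2,10,50,90],axis=0).round(4))
cv2.imwrite("pics/s10.png",cv2.resize(im[130:220,190:300,::-1],None,fx=6,fy=6,interpolation=cv2.INTER_CUBIC))
```

```text
[0.43678211 0.20109009 0.04625229] [ 0.05497767  0.44120466 -0.85860061] 9.35
tab pts [[0.5051 0.1818 0.0604]
 [0.5056 0.1832 0.063 ]
 [0.5072 0.1892 0.0735]
 [0.516  0.2124 0.0827]]
```

View pics/s10.png

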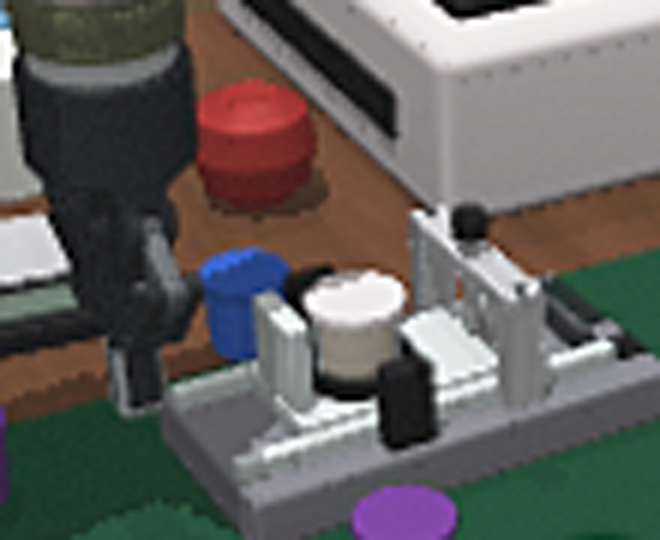

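The tab sits at x ≈ 0.506 against 0.4765 at the start in the same view, so about 30 mm: caught on the pin. Lift away and do a final check.

Call:
{"name": "step_arm", "arguments": {
  "moves": [
    [[0,0,0,-0.02,0,0,0],[0,0,0,-0.05,0,0,0],[0,0,0,-0.09,0,0,0],[0,0,0,-0.13,0.0,0.02,0],[0,0,0,-0.15,0.0,0.06,0],[0,0,0,-0.15,0.0,0.1,0],[0,0,0,-0.15,0.0,0.14,0],[0,0,0,-0.15,0,0.18,0],[0,0,0,-0.15,0,0.2,0],[0,0,0,-0.15,0,0.2,0]]
  ]
}}

```text
clock: 10.35
tcp_pos: [0.4286, 0.404, 0.1955]
orientation: [0.484, -0.511, 0.489, 0.515]
wrist_force: [-0.4, 0.2, -1.0]
finger_gap: 0.0003
```

Run:
```python
from h import *
im,d=env.read_camera("top");im2,d2=env.read_camera("side")
cv2.imwrite("pics/t11.png",im[:,:,::-1])
P=pts(d,"top")
s=env.get_state();print(s["tcp_pos"],s["wrist_force"],s["clock"])
def f(n,m):t=P[m];print(n,len(t),np.median(t,0).round(4),np.percentile(t,[2,98],axis=0).round(3).tolist())
z=P[:,2];x=P[:,0];y=P[:,1]
f("tab face",(x>.46)&(x<.53)&(y>.18)&(y<.225)&(z>.055)&(z<.082))
f("tabtop",(x>.46)&(x<.517)&(y>.18)&(y<.225)&(z>.084))
f("lid",(x>.522)&(x<.58)&(y>.17)&(y<.235)&(z>.08))
f("knob",(x>.59)&(x<.63)&(y>.19)&(y<.225)&(z>.105))
P=pts(d2,"side");z=P[:,2];x=P[:,0];y=P[:,1]
f("side tab",(x>.46)&(x<.53)&(y>.18)&(y<.225)&(z>.055)&(z<.082))
for n in ["cup_near_center","shuttle_b"]:print(n,[(np.round(r["uv"],1),round(r["confidence"],2)) for r in env.boxes_of("top",n)])
```

```text
[0.4284716  0.40130699 0.19563542] [ 0.44746656 -0.72871075  0.15403723] 10.45
tab face 39 [0.5097 0.2011 0.0653] [[0.502, 0.184, 0.056], [0.53, 0.222, 0.078]]
tabtop 79 [0.5082 0.2048 0.09  ] [[0.503, 0.185, 0.085], [0.514, 0.223, 0.096]]
lid 273 [0.547  0.2061 0.0866] [[0.526, 0.185, 0.082], [0.568, 0.228, 0.092]]
knob 45 [0.6102 0.2083 0.1157] [[0.602, 0.201, 0.106], [0.619, 0.216, 0.119]]
side tab 86 [0.5076 0.1927 0.0691] [[0.505, 0.181, 0.056], [0.53, 0.22, 0.082]]
cup_near_center [(array([285.7, 202.8]), 0.67)]
shuttle_b [(array([369. , 204.5]), 0.92), (array([213.5, 199.4]), 0.63)]
```

View pics/t11.png

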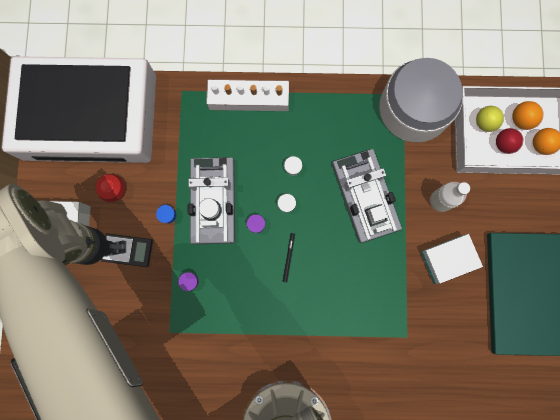

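The tab face is now at x ≈ 0.503 against 0.473 at the start, so +30 mm. The lid is at 0.547 (+30 mm) and upright at 0.0866. The knob is down at its starting height. Every other thing is at its starting pixel, and the arm is free at z ≈ 0.196. Handing in.

```bash
python3 -c "
from workcell import env
print(env.hand_in(), env.get_state()['clock'])"
```

```text
the job is handed in; nothing more can be done
the job is handed in; nothing more can be done
```

On the left reader, the one with the round white-lidded cup, I pushed the shuttle by its tab with the closed fingers until it stopped. The force there was about 18 N along the push and 14 N vertical, against a 9.6 N spring, with about 50 mm of travel. I then backed off and the spring brought it back to the pin.

**Last checks**, from both fixed cameras:
- The tab and the cup's lid are both about 30 mm in from where they started, which is the reading position.
- The cup is upright with its lid at 0.087 m, and the knob is at its starting height.
- The other reader, the loose cups and the marker look unmoved in the top view. The arm hid part of the scale and one carton-like box there.
- The arm is clear of everything. The job took about 10.5 s.

**What disagreed:** with the jaws shut, the fingertips were about 16 mm behind the reported TCP, not 11 mm ahead of it. Because of this, my first approach passed a few millimetres above the tab and reached about 10 mm over it. The tab did not move and I felt no contact. I saw this in the depth image, backed off, lowered the tool by what the camera showed, and then pushed.

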